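# Clip the lid onto a pail at the potting bench

### The job

The lid has been set on the dark pail but not clipped all the way round: press down around its rim, section by section, until all six sections have clicked shut. Only press - the pail must stay standing where it is, not lifted or pushed away - and leave the pots, the jar and the scoop alone.

Things in the scene. Friction and masses are not known exactly. Their poses are not given: they have to be found in the camera images.
- pail: Round plastic pail of dark plastic, full, with its lid set on, standing loose on the bench, about 1.7 to 3.2 kg. Origin: centre of its underside, z up, x towards the middle of lid section 0. Its wall is 154 mm across at the foot and 172 mm at the top; lid included it is 190 mm across and 135 mm high when shut. A thin wire bail hangs down on its -x side, pivoted on ears at +-y.
- lid_centre (a point): Point on the pail's axis at the height of the lid's rim when shut (135 mm above the pail's underside). The white lid has a recessed panel 147 mm across, 5 mm lower than this point, which is fixed, and around it a raised rim ring between 75 and 95 mm from the axis.
- press0 (a point): Middle of lid section 0: top face of the rim, 87 mm from the pail's axis, half-way along its arc. The rim ring is six equal white sections (0 to 5, counter-clockwise from above) parted by notches 6 mm wide; each an arc of about 85 mm, 20 mm wide, 4 mm thick, with a ribbed skirt 14 mm high, bending down about a line 66 mm from the axis.
- press1 (a point): Middle of lid section 1: top face of the rim, 87 mm from the pail's axis, half-way along its arc. See press0.
- press2 (a point): Middle of lid section 2: top face of the rim, 87 mm from the pail's axis, half-way along its arc. See press0.
- press3 (a point): Middle of lid section 3: top face of the rim, 87 mm from the pail's axis, half-way along its arc. See press0.
- press4 (a point): Middle of lid section 4: top face of the rim, 87 mm from the pail's axis, half-way along its arc. See press0.
- press5 (a point): Middle of lid section 5: top face of the rim, 87 mm from the pail's axis, half-way along its arc. See press0.
- section0 (a joint): Section 0 of the lid rim: 0 = not clipped, outer edge standing up 6 mm; 0.22 rad = clicked shut, rim level. It snaps over by itself past 0.11 rad; pressed down at mid-arc this takes about 8 N at the outer edge, 15 N at 80 mm from the axis. Shut, it meets a firm stop and stays. At the start 0 and 3 may be shut, the others are not.
- section1 (a joint): Section 1 of the lid rim: 0 = not clipped, outer edge standing up 6 mm; 0.22 rad = clicked shut, rim level. As section0.
- section2 (a joint): Section 2 of the lid rim: 0 = not clipped, outer edge standing up 6 mm; 0.22 rad = clicked shut, rim level. As section0.
- section3 (a joint): Section 3 of the lid rim: 0 = not clipped, outer edge standing up 6 mm; 0.22 rad = clicked shut, rim level. As section0.
- section4 (a joint): Section 4 of the lid rim: 0 = not clipped, outer edge standing up 6 mm; 0.22 rad = clicked shut, rim level. As section0.
- section5 (a joint): Section 5 of the lid rim: 0 = not clipped, outer edge standing up 6 mm; 0.22 rad = clicked shut, rim level. As section0.
- pot_a: Square terracotta-coloured plastic pot of seedlings in grit, 95 x 95 mm, 85 mm high, loose; origin at the centre of its underside. A bystander.
- pot_b: A second pot like pot_a. A bystander.
- seed_jar: Small round jar with a metal cap, 62 mm across, 78 mm high, loose; origin at the centre of its underside. A bystander.
- scoop: Aluminium potting scoop with a wooden handle, lying loose, about 230 x 70 mm, 36 mm high; origin under the pan's rear part, handle towards its -x. A bystander.

How it is judged:
By the outcome, as a careful person would: the job done as asked, in the order asked, and still so for the second after the job is handed in, with the robot touching nothing.
It also fails if it takes over 51 s, if anything falls off the work surface, if the arm or the gripper's body presses on something with over 40 N, if the wrist force passes 120 N, or if a joint passes its speed limit or range.

### The arm

A 6-joint arm with a two-finger parallel gripper is mounted at the origin on the work surface. World frame = base frame: x ahead of the robot, y to its left, z up, the work surface at z = 0. Lengths are in m, angles in rad, forces in N, time in s.
With the tool pointing down it reaches from about 0.35 to 0.975 m from the base axis. Payload 4.9 kg.
Tool frame: the origin (TCP) lies on the centre line of the jaws, within the pads' length; the fingertips stand ctrl.tcp_to_tips ahead of it and the grasp point (between the pads) lies 3 mm ahead of it (ctrl.tcp_to_tips is the distance from the TCP to the fingertips, in m); z points along the fingers, y is the direction in which the jaws open and shut (so a half turn about z gives the same grasp; the last joint's range is limited). The gripper opens to 85 mm and grips with 20 to 120 N. Pads are 22 mm wide; open, the fingers measure 114 mm over their backs; the gripper's body (76 mm by 85 mm) begins 54 mm behind the grasp point. The pads swing forward as they close: fully open they stand 13 mm farther back than shut.
Start: joints at [-1.363, 0.053, 1.613, -0, 1.476, -0.119], TCP at [0.201, -0.592, 0.253] pointing down, gripper open.
Joint ranges: [-3.01, 3.01], [-1.01, 2.22], [0.06, 2.58], [-1.02, 4.17], [0.09, 2.62], [-3.14, 3.14]. Speed limits (rad/s): [2.57, 2.57, 3.14, 3.14, 3.14, 3.14].

### API

Orientations are given as a rotation vector (axis times angle).
In Python, from station import ctrl, vision gives the robot as it stands.
- The arm moves only by the tool jog_arm, never from a script. Its argument "deltas" is a list of rows, each a list of 7 numbers: the turn, a rotation vector about the tool's x, y, z in rad, then the shift along the tool's x, y, z in cm, then the opening, from 0 (shut) to 1 (fully open). A call has 1 to 12 rows; each row shifts and turns the commanded pose from where the row before left it, along the tool's axes as they then stand; what a row does not reach is not made up. A row lasts 1/12 s, in which the tool goes at most 41.7 mm and 7.16 degrees, less where a joint would pass 70% of its speed; a pose out of reach is approached as far as the arm can. A call with a gripper value outside its range is refused whole. The fingers move at their own pace and stop on an object; "grip_force" is the grip in N (left out, the last holds). Time passes only in rows, so rows that do not move let the fingers close. It gives the time, the measured TCP pose, the force and the opening at its end, in the units of the state.
- ctrl.get_obs(): the state, without advancing time (a new reading comes with each control period).
- vision.get_image(name): name is "scene" or "top" or "wrist"; returns (picture, depth): 420x560x3 uint8, red, green, blue; 420x560 float32, m along the optical axis (not along the pixel's ray), 0 where there is no reading.
- vision.calibration(name): a dict with "fx", "fy", "cx", "cy" (pixels), "rvec" (rotation vector, rad) and "tvec" (3), from world to camera coordinates, as OpenCV has them; the wrist camera has in their place "hand_eye" (4x4, takes a point from camera to tool coordinates, whose origin is the TCP and whose axes are the flange's). Camera axes: x right, y down, z forward; pixel columns grow to the right and rows downward; lengths in m; the calibration is good to about 2 mm. A picture is of the moment at which its call begins: read the wrist's pose just before it. calibration takes no time and is no camera call.
- ctrl.finish_job(): hands the job in, once; it reports no verdict.
The state is a dict: "t": time; "q": joint angles; "dq": joint speeds; "effort": joint torques, N m; "tool_pos": TCP position; "tool_rot": TCP orientation; "contact_force": force on the tool from outside, world axes, zero at the start; "wrist_torque": the same for the moment, N m; "opening": finger opening in m.
Only numpy, scipy, OpenCV 4.12 (cv2) and the standard library are available. Lean on these libraries where they do the work, as an engineer would, in place of code of your own. Each camera call takes 0.05 s, during which the arm holds its last target. There are 200 camera calls.

## Working session

There is one attempt and no reset: what is moved stays moved. The work goes in short steps, Python scripts to look and compute and a tool call to move; the robot and the scene stay as the last step left them, time stands still between calls to the robot, and variables do not carry over. Pictures are saved under pics/ and viewed, about 8 in all and at most 12, crops included, and the job is handed in when it is done.

Besides the shell and the picture viewer there is one more tool, called as name(argument=value, ...) on one line, values as JSON. jog_arm: Moves the arm, as the interface text tells. Its arguments: {"type":"object","properties":{"deltas":{"type":"array"},"grip_force":{"type":"number"}},"required":["deltas"]}

```bash
ls; mkdir -p pics; python3 - <<'E'
from station import ctrl, vision
import cv2, numpy as np
o=ctrl.get_obs(); print(o, ctrl.tcp_to_tips)
for n in ["scene","top"]:
    im,d=vision.get_image(n); cv2.imwrite(f"pics/{n}0.png",im[:,:,::-1]); np.savez(f"pics/{n}0.npz",im=im,d=d)
    print(n,vision.calibration(n))
print(vision.calibration("wrist"))
E
```

```text
pics
{'t': 0.0, 'q': array([-1.36301916e+00,  5.33865703e-02,  1.61430810e+00, -1.17908367e-05,
        1.47601991e+00, -1.19024607e-01]), 'dq': array([-0.00058528,  0.00172517,  0.00057883,  0.00062165,  0.00065272,
       -0.00055852]), 'effort': array([ 4.33259320e-04, -3.93681586e+01, -3.70175278e+01, -4.36315338e-05,
        7.17568793e-03, -4.68522074e-06]), 'tool_pos': array([ 0.20049543, -0.59134662,  0.25203614]), 'tool_rot': array([-3.09765448e+00, -5.10714721e-01,  1.66168477e-04]), 'contact_force': array([ 0.34096691, -0.49559297,  0.14297436]), 'wrist_torque': array([0.00524806, 0.01379101, 0.06048815]), 'opening': 0.08527475366817319} 0.022
scene {'fx': 452.67341844385953, 'fy': 452.67341844385953, 'cx': 276.37859440509817, 'cy': 219.33076070895459, 'rvec': array([ 0.67186569,  2.45194725, -1.33701185]), 'tvec': array([ 0.44375595, -0.02838041,  1.50140288])}
top {'fx': 481.5986201453233, 'fy': 481.5986201453233, 'cx': 275.20837233260147, 'cy': 215.4845249448829, 'rvec': array([ 2.18864342, -2.17748271,  0.09508924]), 'tvec': array([-0.02296667,  0.53340765,  1.35686487])}
{'fx': 329.2732123820916, 'fy': 329.2732123820916, 'cx': 285.76354481857146, 'cy': 208.36764075947318, 'hand_eye': array([[-3.50025307e-04, -9.50129177e-01, -3.11856417e-01,
         8.12786003e-02],
       [ 9.99999856e-01, -4.59347562e-04,  2.77096315e-04,
        -1.91991541e-04],
       [-4.06527779e-04, -3.11856275e-01,  9.50129201e-01,
        -1.21357452e-01],
       [ 0.00000000e+00,  0.00000000e+00,  0.00000000e+00,
         1.00000000e+00]])}
```

View pics/top0.png

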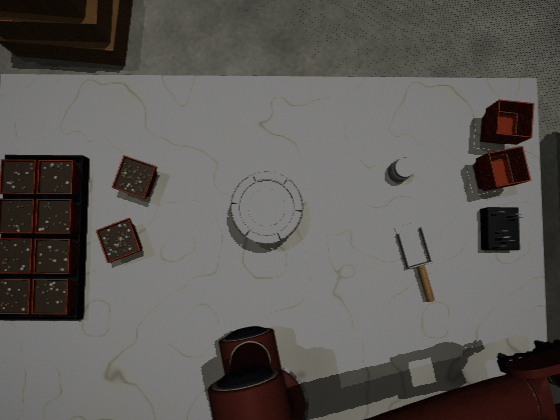

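View pics/scene0.png

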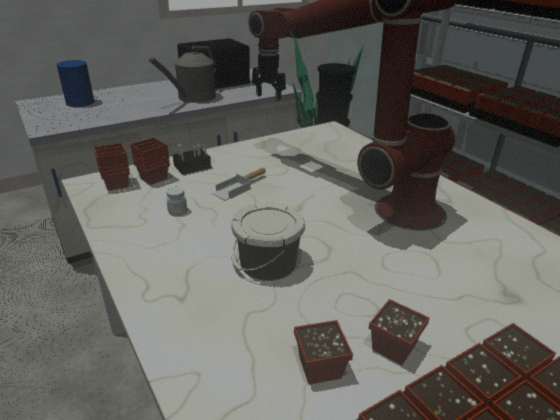

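The top view shows the lid centred near pixel (267,208). The bystanders are well clear of it: pots at (135,178) and (120,240), jar at (400,170), scoop at (415,260).

```bash
cat > h.py <<'E'
import numpy as np, cv2
from scipy.spatial.transform import Rotation as R
from scipy.optimize import least_squares
def world(d,c,Rwc=None,twc=None):
    v,u=np.indices(d.shape); P=np.dstack([(u-c['cx'])/c['fx']*d,(v-c['cy'])/c['fy']*d,d])
    if Rwc is None:
        Rm=R.from_rotvec(c['rvec']).as_matrix(); return (P-c['tvec'])@Rm
    return P@Rwc.T+twc
E
python3 - <<'E'
from h import *
from station import vision
f=np.load('pics/top0.npz'); c=vision.calibration('top'); W=world(f['d'],c)
m=np.zeros(f['d'].shape,bool); m[150:260,210:325]=1
m&=(f['d']>0)&(W[...,2]>.115)&(W[...,2]<.16)
p=W[m]; (cx,cy),r=cv2.minEnclosingCircle(p[:,:2].astype(np.float32)); print(p.mean(0),cx,cy,r,m.sum())
# rectified polar/cartesian view at z=.138 about centre
C=p[:,:2].mean(0)*0+[cx,cy]
n=600; s=.22/n; jj,ii=np.meshgrid(np.arange(n),np.arange(n))
X=C[0]+(n/2-ii)*s; Y=C[1]+(n/2-jj)*s   # up=+x, left=+y
P,_=cv2.projectPoints(np.dstack([X,Y,0*X+.137]).reshape(-1,3),c['rvec'],c['tvec'],np.array([[c['fx'],0,c['cx']],[0,c['fy'],c['cy']],[0,0,1.]]),None)
mp=P.reshape(n,n,2).astype(np.float32)
o=cv2.remap(f['im'],mp[...,0],mp[...,1],cv2.INTER_CUBIC)
o=cv2.convertScaleAbs(o,alpha=1.3)
for rr in (75,95): cv2.circle(o,(300,300),int(rr/1e3/s),(255,0,0),1)
cv2.imwrite('pics/rect0.png',o[:,:,::-1])
ang=np.degrees(np.arctan2(p[:,1]-cy,p[:,0]-cx)); rad=np.hypot(p[:,0]-cx,p[:,1]-cy)
for a in range(-180,180,20):
    k=(rad>.083)&(rad<.092)&(abs(ang-a-10)<10); print(a+10,k.sum(),np.median(p[k,2]).round(4),end=' | ')
k=rad<.06;print('panel',np.median(p[k,2]))
E
```

```text
[0.54612672 0.00356281 0.13348644] 0.5470606088638306 0.0036198983434587717 0.09696625918149948 4120
-170 39 0.1357 | -150 40 0.1384 | -130 42 0.1408 | -110 39 0.1397 | -90 40 0.1383 | -70 41 0.1405 | -50 39 0.1394 | -30 41 0.136 | -10 40 0.1366 | 10 39 0.1355 | 30 37 0.1388 | 50 40 0.141 | 70 38 0.1395 | 90 40 0.1393 | 110 40 0.1412 | 130 38 0.1394 | 150 41 0.136 | 170 40 0.1355 | panel 0.13103224218232762
```

View pics/rect0.png

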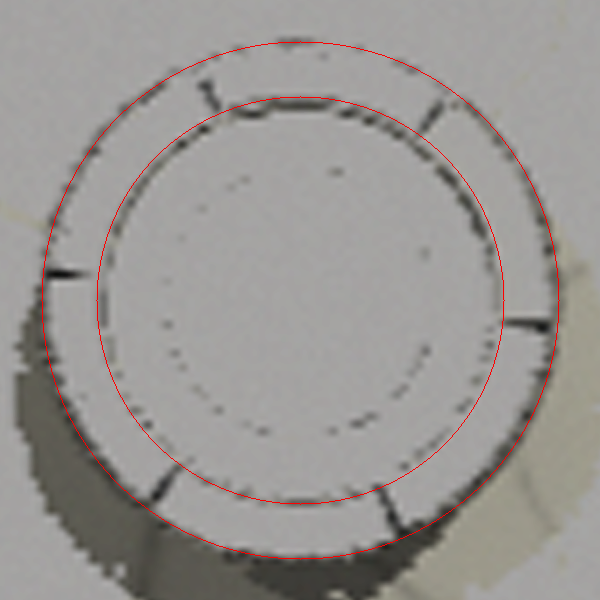

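The section middles lie at about -6, 54, 114, 174, 234 and 294 degrees about (0.547, 0.0036). Depth shows the ones at -6 and 174 already shut. I'm moving towards the one at -66 degrees (the same as 294) and closing the gripper on the way.

jog_arm(deltas=[[0, 0, 0, 3.2, -2.2, 0, 0], [0, 0, 0, 3.2, -2.2, 0, 0], [0, 0, 0, 3.2, -2.2, 0, 0], [0, 0, 0, 3.2, -2.2, 0, 0], [0, 0, 0, 3.2, -2.2, 0, 0], [0, 0, 0, 3.2, -2.2, 0, 0], [0, 0, 0, 3.2, -2.2, 0, 0], [0, 0, 0, 3.2, -2.2, 0, 0], [0, 0, 0, 3.2, -2.2, 0, 0], [0, 0, 0, 3.2, -2.2, 0, 0], [0, 0, 0, 3.2, -2.2, 0, 0], [0, 0, 0, 3.2, -2.2, 0, 0]], grip_force=40)

```text
t: 1.1
tool_pos: [0.4801, -0.2167, 0.2529]
tool_rot: [-3.1, -0.511, 0.0]
contact_force: [0.1, -1.5, 0.1]
opening: 0.0
```

```bash
cat >> h.py <<'E'
def go(o,x,y,z):
    "tool-frame cm from the present pose to tip target x,y,z"
    D=np.array([x,y,z+.022])-o['tool_pos']; return (R.from_rotvec(o['tool_rot']).inv().apply(D)*100).round(2)
def tgt(a,r=.089): a=np.radians(a); return .547+r*np.cos(a), .0036+r*np.sin(a)
E
python3 - <<'E'
from h import *
from station import ctrl
o=ctrl.get_obs(); print(o['t'],o['tool_pos'],o['tool_rot'],o['contact_force'],o['opening']); print(go(o,*tgt(-66.3),.165))
E
```

```text
1.1 [ 0.48013715 -0.21668342  0.25294359] [-3.09952763e+00 -5.11026438e-01  4.32276466e-04] [ 0.08630293 -1.51180472  0.10070038] 2.3101506419039297e-05
[14.18 -9.85  6.59]
```

jog_arm(deltas=[[0, 0, 0, 2.8, -2, 0, 0], [0, 0, 0, 2.8, -2, 0, 0], [0, 0, 0, 2.8, -2, 1, 0], [0, 0, 0, 2.8, -2, 2, 0], [0, 0, 0, 2.8, -1.8, 2, 0], [0, 0, 0, 0, 0, 1, 0], [0, 0, 0, 0, 0, 0.5, 0], [0, 0, 0, 0, 0, 0, 0]])

```text
t: 1.77
tool_pos: [0.5795, -0.0807, 0.1861]
tool_rot: [-3.098, -0.511, 0.006]
contact_force: [0.1, -0.0, 0.6]
opening: -0.0003
```

```bash
python3 - <<'E'
from h import *
from station import ctrl,vision
o=ctrl.get_obs(); print(o['t'],o['tool_pos'],o['tool_rot'],o['contact_force'],o['opening']); print(go(o,*tgt(-66.3),.140))
im,d=vision.get_image('wrist'); cv2.imwrite('pics/w1.png',im[:,:,::-1])
E
```

```text
1.7667 [ 0.57946232 -0.08068565  0.18613537] [-3.09843066 -0.5114236   0.0059498 ] [ 0.06052801 -0.01002296  0.61134565] -0.0002665607657813296
[ 0.41 -0.15  2.41]
```

View pics/w1.png

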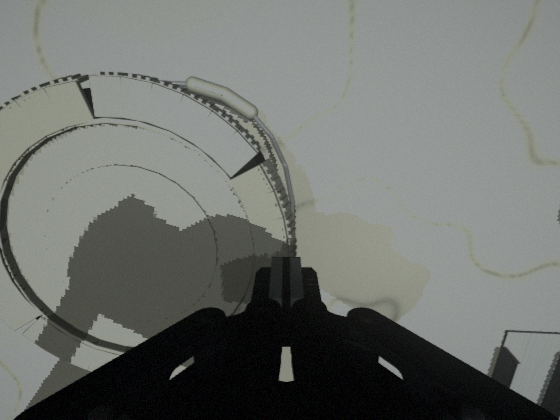

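The wrist view shows the closed tips at (286,265) over the rim section to be pressed, with the bail at (225,97) well clear. I'll press in small steps.

jog_arm(deltas=[[0, 0, 0, 0.4, -0.2, 1, 0], [0, 0, 0, 0, 0, 0.6, 0], [0, 0, 0, 0, 0, 0.3, 0], [0, 0, 0, 0, 0, 0.15, 0], [0, 0, 0, 0, 0, 0.15, 0], [0, 0, 0, 0, 0, 0.1, 0], [0, 0, 0, 0, 0, 0.1, 0]])

```text
t: 2.4
tool_pos: [0.584, -0.0779, 0.1645]
tool_rot: [3.1, 0.511, 0.001]
contact_force: [0.7, -0.3, -0.6]
opening: -0.0004
```

jog_arm(deltas=[[0, 0, 0, 0, 0, 0.1, 0], [0, 0, 0, 0, 0, 0.1, 0], [0, 0, 0, 0, 0, 0.1, 0]])

```text
t: 2.65
tool_pos: [0.5842, -0.078, 0.1621]
tool_rot: [3.099, 0.511, 0.001]
contact_force: [-0.9, -0.7, 4.4]
opening: -0.0003
```

jog_arm(deltas=[[0, 0, 0, 0, 0, 0.1, 0], [0, 0, 0, 0, 0, 0.1, 0]])

```text
t: 2.82
tool_pos: [0.5846, -0.0785, 0.1605]
tool_rot: [3.097, 0.511, 0.003]
contact_force: [0.1, -3.1, 4.7]
opening: 0.0005
```

jog_arm(deltas=[[0, 0, 0, 0, 0, 0.1, 0]])

```text
t: 2.9
tool_pos: [0.5844, -0.0779, 0.1589]
tool_rot: [3.099, 0.511, 0.003]
contact_force: [0.3, 0.2, -0.0]
opening: -0.0002
```

jog_arm(deltas=[[0, 0, 0, 0, 0, 0.1, 0]])

```text
t: 2.98
tool_pos: [0.5837, -0.0773, 0.1568]
tool_rot: [-3.099, -0.511, 0.0]
contact_force: [0.9, -2.0, 7.7]
opening: 0.0001
```

It clicked: the force rose to about 5 N, dropped to 0, then met the firm stop at TCP z of about 0.157. I'll lift and go to the 54 degree section.

jog_arm(deltas=[[0, 0, 0, 0, 0, -1, 0], [0, 0, 0, 0, 0, -1, 0]])

```text
t: 3.15
tool_pos: [0.5828, -0.0771, 0.1763]
tool_rot: [-3.098, -0.511, 0.005]
contact_force: [0.2, 0.0, -0.6]
opening: 0.0002
```

```bash
python3 - <<'E'
from h import *
from station import ctrl
o=ctrl.get_obs(); print(o['tool_pos'])
p=None
for a in (53.7,113.7,233.7,233.7+60):
    x,y=tgt(a); print(a,x,y,go(o,x,y,.155), R.from_rotvec(o['tool_rot']).inv().apply(np.r_[np.array([x,y])-p,0]*100).round(2) if p is not None else ''); p=np.array([x,y])
E
```

```text
[ 0.58284224 -0.07709493  0.17634597]
53.7 0.5996891729131306 0.07532761712011792 [  6.49 -13.89  -0.05] 
113.7 0.5112266478776196 0.08509397080722095 [ -1.57 -17.66  -0.02] [-8.06 -3.77  0.03]
233.7 0.4943108270868695 -0.0681276171201179 [-8.1  -3.69 -0.04] [-6.52 13.97 -0.02]
293.7 0.5827733521223805 -0.07789397080722094 [-0.03  0.07 -0.07] [ 8.06  3.77 -0.03]
```

jog_arm(deltas=[[0, 0, 0, 1.2, -2.8, 0, 0], [0, 0, 0, 1.3, -2.8, 0, 0], [0, 0, 0, 1.3, -2.8, 0, 0], [0, 0, 0, 1.3, -2.8, 0, 0], [0, 0, 0, 1.4, -2.7, 0, 0], [0, 0, 0, 0, 0, 0.6, 0], [0, 0, 0, 0, 0, 0.3, 0], [0, 0, 0, 0, 0, 0.2, 0], [0, 0, 0, 0, 0, 0, 0]])

```text
t: 3.9
tool_pos: [0.6003, 0.074, 0.1656]
tool_rot: [-3.1, -0.51, 0.002]
contact_force: [0.0, 0.4, 0.6]
opening: 0.0004
```

jog_arm(deltas=[[0, 0, 0, 0, 0, 0.1, 0], [0, 0, 0, 0, 0, 0.1, 0], [0, 0, 0, 0, 0, 0.1, 0]])

```text
t: 4.15
tool_pos: [0.6009, 0.0741, 0.1635]
tool_rot: [3.1, 0.509, 0.0]
contact_force: [0.9, -0.5, 0.2]
opening: -0.0
```

jog_arm(deltas=[[0, 0, 0, 0, 0, 0.1, 0], [0, 0, 0, 0, 0, 0.1, 0]])

```text
t: 4.32
tool_pos: [0.6012, 0.0745, 0.162]
tool_rot: [3.1, 0.51, 0.002]
contact_force: [-1.2, 0.4, 3.7]
opening: 0.0001
```

jog_arm(deltas=[[0, 0, 0, 0, 0, 0.1, 0]])

```text
t: 4.4
tool_pos: [0.6014, 0.0748, 0.1613]
tool_rot: [-3.1, -0.511, -0.003]
contact_force: [0.7, 0.8, 3.4]
opening: -0.0002
```

jog_arm(deltas=[[0, 0, 0, 0, 0, 0.1, 0]])

```text
t: 4.48
tool_pos: [0.6016, 0.0751, 0.1603]
tool_rot: [-3.099, -0.511, -0.004]
contact_force: [1.5, 2.5, 3.4]
opening: 0.0001
```

jog_arm(deltas=[[0, 0, 0, 0, 0, 0.1, 0]])

```text
t: 4.57
tool_pos: [0.6013, 0.075, 0.1589]
tool_rot: [-3.1, -0.511, -0.003]
contact_force: [-0.5, -0.3, 0.3]
opening: 0.0002
```

jog_arm(deltas=[[0, 0, 0, 0, 0, 0.1, 0]])

```text
t: 4.65
tool_pos: [0.6006, 0.0748, 0.1569]
tool_rot: [3.099, 0.511, -0.001]
contact_force: [2.1, 1.9, 8.7]
opening: 0.0003
```

jog_arm(deltas=[[0, 0, 0, 0, 0, 0.1, 0]])

```text
t: 4.73
tool_pos: [0.6006, 0.0748, 0.1568]
tool_rot: [3.099, 0.511, -0.001]
contact_force: [-3.3, -0.4, 10.3]
opening: -0.0001
```

The second click showed the same signature. Next is 114 degrees.

jog_arm(deltas=[[0, 0, 0, 0, 0, -1, 0], [0, 0, 0, 0, 0, -1, 0], [0, 0, 0, -2.7, -1.3, 0, 0], [0, 0, 0, -2.7, -1.3, 0, 0], [0, 0, 0, -2.7, -1.2, 0, 0], [0, 0, 0, 0, 0, 0.6, 0], [0, 0, 0, 0, 0, 0.4, 0], [0, 0, 0, 0, 0, 0.2, 0], [0, 0, 0, 0, 0, 0.1, 0], [0, 0, 0, 0, 0, 0.1, 0], [0, 0, 0, 0, 0, 0, 0]])

```text
t: 5.65
tool_pos: [0.5127, 0.0847, 0.1627]
tool_rot: [-3.1, -0.511, -0.0]
contact_force: [-1.3, 0.1, 2.8]
opening: 0.0002
```

jog_arm(deltas=[[0, 0, 0, 0, 0, 0.1, 0], [0, 0, 0, 0, 0, 0.1, 0]])

```text
t: 5.82
tool_pos: [0.5125, 0.0853, 0.1613]
tool_rot: [-3.098, -0.51, -0.001]
contact_force: [-3.1, 2.2, 5.7]
opening: 0.0005
```

jog_arm(deltas=[[0, 0, 0, 0, 0, 0.1, 0]])

```text
t: 5.9
tool_pos: [0.5125, 0.0854, 0.1602]
tool_rot: [-3.098, -0.511, -0.002]
contact_force: [-1.6, 2.8, 4.1]
opening: -0.0
```

jog_arm(deltas=[[0, 0, 0, 0, 0, 0.1, 0]])

```text
t: 5.98
tool_pos: [0.5125, 0.0849, 0.1587]
tool_rot: [3.1, 0.511, 0.002]
contact_force: [0.8, 0.3, -0.3]
opening: 0.0001
```

jog_arm(deltas=[[0, 0, 0, 0, 0, 0.1, 0]])

```text
t: 6.07
tool_pos: [0.5121, 0.0846, 0.157]
tool_rot: [3.099, 0.511, 0.0]
contact_force: [0.4, 0.4, 1.0]
opening: 0.0001
```

jog_arm(deltas=[[0, 0, 0, 0, 0, 0.1, 0]])

```text
t: 6.15
tool_pos: [0.5121, 0.0847, 0.1568]
tool_rot: [3.099, 0.511, 0.0]
contact_force: [-3.1, 1.0, 9.7]
opening: -0.0002
```

Third clicked. Next is 234 degrees.

jog_arm(deltas=[[0, 0, 0, 0, 0, -1, 0], [0, 0, 0, 0, 0, -1, 0], [0, 0, 0, -1.6, 3.5, 0, 0], [0, 0, 0, -1.6, 3.5, 0, 0], [0, 0, 0, -1.7, 3.5, 0, 0], [0, 0, 0, -1.7, 3.5, 0, 0], [0, 0, 0, 0, 0, 0.6, 0], [0, 0, 0, 0, 0, 0.4, 0], [0, 0, 0, 0, 0, 0.2, 0], [0, 0, 0, 0, 0, 0.1, 0], [0, 0, 0, 0, 0, 0.1, 0], [0, 0, 0, 0, 0, 0, 0]])

```text
t: 7.15
tool_pos: [0.4943, -0.0681, 0.1627]
tool_rot: [3.099, 0.514, -0.001]
contact_force: [-1.4, 0.2, 3.0]
opening: 0.0
```

jog_arm(deltas=[[0, 0, 0, 0, 0, 0.1, 0], [0, 0, 0, 0, 0, 0.1, 0]])

```text
t: 7.32
tool_pos: [0.4945, -0.0686, 0.1611]
tool_rot: [3.099, 0.513, -0.0]
contact_force: [-3.2, -1.4, 4.9]
opening: -0.0001
```

jog_arm(deltas=[[0, 0, 0, 0, 0, 0.1, 0]])

```text
t: 7.4
tool_pos: [0.4947, -0.0687, 0.16]
tool_rot: [3.098, 0.513, 0.001]
contact_force: [-1.3, -1.2, 2.1]
opening: -0.0
```

jog_arm(deltas=[[0, 0, 0, 0, 0, 0.1, 0]])

```text
t: 7.48
tool_pos: [0.4948, -0.0685, 0.1585]
tool_rot: [3.099, 0.512, 0.002]
contact_force: [-0.2, -0.1, -0.1]
opening: -0.0004
```

jog_arm(deltas=[[0, 0, 0, 0, 0, 0.1, 0]])

```text
t: 7.57
tool_pos: [0.4945, -0.0684, 0.157]
tool_rot: [-3.099, -0.512, -0.001]
contact_force: [0.2, 0.4, 0.9]
opening: -0.0001
```

jog_arm(deltas=[[0, 0, 0, 0, 0, 0.1, 0]])

```text
t: 7.65
tool_pos: [0.4946, -0.0685, 0.1568]
tool_rot: [-3.099, -0.511, -0.001]
contact_force: [-4.0, 1.6, 9.3]
opening: 0.0001
```

The fourth clicked. I'll retreat upward and to the robot's right, then check by depth.

jog_arm(deltas=[[0, 0, 0, 0, 0, -1.5, 0], [0, 0, 0, 0, 0, -3, 0], [0, 0, 0, 0, 0, -3, 0], [0, 0, 0, -0.8, 3.3, -2, 0], [0, 0, 0, -0.8, 3.3, 0, 0], [0, 0, 0, -0.8, 3.3, 0, 0], [0, 0, 0, -0.8, 3.3, 0, 0], [0, 0, 0, -0.8, 3.3, 0, 0], [0, 0, 0, -0.8, 3.3, 0, 0], [0, 0, 0, -0.8, 3.3, 0, 0], [0, 0, 0, -0.8, 3.3, 0, 0], [0, 0, 0, 0, 0, 0, 0]])

```text
t: 8.65
tool_pos: [0.5181, -0.3443, 0.2501]
tool_rot: [3.1, 0.504, -0.001]
contact_force: [-1.3, 0.6, 0.3]
opening: -0.0002
```

```bash
python3 - <<'E'
from h import *
from station import vision,ctrl
c=vision.calibration('top'); im,d=vision.get_image('top'); W=world(d,c); cv2.imwrite('pics/top1.png',im[:,:,::-1])
cx,cy=.54706,.00362
f=np.load('pics/top0.npz'); 
for D in (f['d'],d):
    W=world(D,c); m=np.zeros(D.shape,bool); m[150:260,210:325]=1; m&=(D>0)&(W[...,2]>.115)&(W[...,2]<.16); p=W[m]
    print(cv2.minEnclosingCircle(p[:,:2].astype(np.float32)),p.mean(0))
    ang=np.degrees(np.arctan2(p[:,1]-cy,p[:,0]-cx)); rad=np.hypot(p[:,0]-cx,p[:,1]-cy)
    for a in np.arange(6)*60-6.3:
        k=(rad>.083)&(rad<.092)&(abs((ang-a+180)%360-180)<24); print(a.round(),k.sum(),np.median(p[k,2]).round(4),p[k,2].std().round(4))
E
```

```text
((0.5470606088638306, 0.0036198983434587717), 0.09696625918149948) [0.54612672 0.00356281 0.13348644]
-6.0 95 0.1359 0.0028
54.0 93 0.14 0.0027
114.0 94 0.1401 0.0024
174.0 95 0.1358 0.0023
234.0 98 0.1398 0.0028
294.0 98 0.1397 0.0029
((0.5471433401107788, 0.003620258765295148), 0.09692274779081345) [0.54635881 0.00374294 0.13261554]
-6.0 95 0.1353 0.0027
54.0 90 0.1359 0.0023
114.0 94 0.1347 0.0026
174.0 95 0.136 0.0028
234.0 97 0.1359 0.0026
294.0 99 0.1348 0.0025
```

View pics/top1.png

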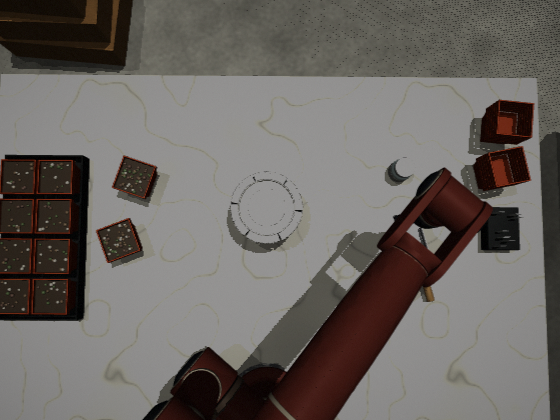

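All six sections now read level at 0.135–0.136, and the pail centre hasn't moved (within 0.1 mm). The picture shows the lid still at (267,208), pots and jar where they were, and the arm clear of everything above the scoop.

```bash
python3 -c "
from station import ctrl; print(ctrl.finish_job())"
```

```text
the job is handed in; nothing more can be done
None
```

All six lid sections are shut, and the job was handed in at about 9 s of the 51 s allowed.

- **Pressed:** I pressed the four raised sections with the closed fingertips. Each time the force rose to about 4–7 N, dropped to zero at the snap, then met the firm stop at 10–11 N at most.
- **Not pressed:** The two opposite sections, 0 and 3, already measured level at the start, so I left them alone.
- **Final depth check:** All six sections read 0.135–0.136 m; the four open ones had read 0.140 m before. The pail's centre stayed within 0.1 mm.
- **Bystanders:** The pots and jar look unmoved in the last top picture. The arm partly hid the scoop in that picture, so I couldn't check it fully. The arm only passed over it, with the fingertips about 0.23 m above the bench.

No check failed or disagreed.

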